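Index the carving turntable by one division

ROBOT

A 7-joint arm with a two-finger parallel gripper is mounted at the origin on the work surface. World frame = base frame: x ahead of the robot, y to its left, z up, the work surface at z = 0. Lengths are in m, angles in rad, forces in N, time in s.
With the tool pointing down it reaches from about 0.35 to 0.9 m from the base axis. Payload 7.2 kg.
Tool frame: the origin (TCP) lies between the finger pads; the fingertips stand 17 mm ahead of it and the grasp point (between the pads) lies 2 mm behind it; z points along the fingers, y is the line along which they close (so a half turn about z gives the same grasp; the last joint's range is limited). The gripper opens to 85 mm and grips with 20 to 120 N. Pads are 22 mm wide; open, the fingers measure 114 mm over their backs; the gripper's body (76 mm by 85 mm) begins 54 mm behind the grasp point. The pads swing forward as they close: fully open they stand 13 mm farther back than shut.
Start: joints at [1.165, 0.411, -0.013, 1.596, 0.006, 1.134, -0.082], TCP at [0.207, -0.59, 0.248] pointing down, gripper open.
Joint ranges: [-2.95, 2.95], [-0.29, 1.99], [-1.47, 1.44], [0.14, 2.54], [-1.03, 4.17], [0.13, 1.85], [-2.86, 2.86]. Speed limits (rad/s): [2.39, 2.39, 3.01, 3.01, 3.14, 3.14, 3.14].

INTERFACE

Orientations are given as a rotation vector (axis times angle).
In Python, from bench import ctrl, optics gives the robot as it stands.
- The arm moves only by the shell command python3 -m jog 'ROWS' [FORCE]. ROWS is a JSON object of lists of equal length, an entry for each row: "delta_pos": the shift along the tool's x, y, z each as a share of 8 cm, from -1 to 1, a list of three; "delta_rot": the turn, a rotation vector about the tool's x, y, z each as a share of pi/4 rad, from -1 to 1, a list of three; "fingers": the opening, from -1 (shut) to 1 (fully open). A call has exactly 8 rows; each row is the pose to reach, as a shift and turn from the pose commanded when the call began, along the tool's axes at that moment; what a row does not reach only later rows make up. A row lasts 1/12 s, in which the tool goes at most 41.7 mm and 7.16 degrees, less where a joint would pass 70% of its speed; a pose out of reach is approached as far as the arm can. A call with a number of a shift or a turn outside -1 to 1 is refused whole. A call with a gripper value outside its range is refused whole. The fingers move at their own pace and stop on an object; FORCE is the grip in N (left out, the last holds). Time passes only in rows, so rows that repeat a pose let the fingers close, or fill a call up. It gives the time, the measured TCP pose, the force, the opening and the grip force at its end, in the units of the state.
- ctrl.observe(): the state, without advancing time (a new reading comes with each control period).
- optics.read_camera(name): name is "side" or "top" or "wrist"; returns a dict with "color" (400x640x3 uint8, blue, green, red), "fov_y" (degrees; the focal length in pixels is half the picture's height over the tangent of half this angle, whatever the lens; pixels are square), "cx", "cy" (the principal point, pixels), "dist" ([k1, k2, p1, p2, k3] as OpenCV has them; the pictures are not rectified), "origin" and "orientation" of the camera in the world. Camera axes: x right, y up, looking along -z (the intrinsics and any distortion apply to the point x, -y, -z); pixel columns grow to the right and rows downward; lengths in m; the calibration is good to about 2 mm. A picture is of the moment at which its call begins. There is no depth.
- ctrl.hand_in(): hands the job in; it is judged then, once.
The state is a dict: "time": time; "q": joint angles; "joint_vel": joint speeds; "joint_torque": joint torques, N m; "ee_pos": TCP position; "eef_rot": TCP orientation; "ft_force": force on the tool from outside, world axes, zero at the start; "wrist_torque": the same for the moment, N m; "finger_gap": opening from 0.0 (shut) to 1.0 (fully open); "finger_force": force on a finger pad.
Only numpy, scipy, OpenCV 4.12 (cv2) and the standard library are available. Lean on these libraries where they do the work, as an engineer would, in place of code of your own. Each camera call takes 0.05 s, during which the arm holds its last target. There are 200 camera calls.

TASK

Wind the worm crank clockwise, several turns, to bring the carving turntable on by its one division until the lug on its rim bears firmly against the rubber-tipped stop; feel for the stop and do not force the lug hard into it. Then throw the clamp lever fully over, away from the robot, to lock the table. Turn the table only with the crank, keep your hands off the turntable and its block, and leave the things lying around where they are.

Things in the scene. Friction and masses are not known exactly. Their poses are not given: they have to be found in the camera images.
- stage: Grey base of the carving turntable, 250 (x) by 420 (y) by 20 mm, fixed to the bench, place and yaw vary. Origin: centre of its underside, on the turntable's axis; x away from the robot, y to the clamp-lever side, z up. The gear housing with the crank (axis) stands at x -20, y -155 mm, the clamp lever's block (70 x 50 x 25 mm) at x 0, y 150 mm.
- turntable: Aluminium disc 172 mm across, 15 mm thick, eight dark division lines 45 degrees apart, a wood block clamped on it (up to 88 mm above the bench). Origin on its axis at the disc's underside, 45 mm above the bench; its x points to the lug. A 40:1 worm turns it 9 degrees anticlockwise per clockwise crank turn (from above).
- crank_axis (a point): Centre of the top of the crank's hub, 102 mm above the bench, on its vertical axis. The crank turns without end and stays where it is left. It drags 3 to 5 N at the handle while turning. Once the lug meets the stop, the resistance climbs by about 1.2 N per 0.1 rad of crank; 4 or 5 N above the drag is well seated, 11 N above it is forcing.
- handle_top (a point): Centre of the top of the crank's upright round handle: dark wood, 18 mm across, 45 mm tall (99 to 144 mm above the bench), 30 mm from the crank's axis. It spins freely on its own pin, so one fixed grasp can carry it round the circle. The crank's flat arm lies under it (top 98 mm above the bench).
- lug_face (a point): Middle of the leading face of the lug on the turntable's rim: a steel block 24 mm radial, 12 mm wide, 15 mm high; this point is 98 mm from the turntable's axis, 52.5 mm above the bench. Its y points the way the table is wound. It starts about one division (33 to 52 degrees, 3.7 to 5.8 crank turns) short of the stop's tip.
- stop: The stop on the stage, in the lug's path: steel block 26 x 26 x 45 mm with a rubber-tipped adjusting screw (tip 14 mm across, 52.5 mm above the bench) towards the lug. Origin: foot of the stop, 20 mm above the bench, stage's axes; the lug comes from -y. The tip lies above the origin, but screwed in or out by up to 4 mm, unmeasured. It gives about 1 mm per 75 N.
- clamp (a joint): Clamp lever angle: 0 rad at the start (leaning towards the robot, -x of the stage), 1.0 rad fully over towards +x of the stage. Hinge along the stage's y, 42 mm above the bench at x 0, y 150 mm of the stage. It needs about 1 N at the ball and stays where it is left.
- clamp_tip (a point): Centre of the black ball, 26 mm across, at the end of the clamp lever, 80 mm from its hinge; 112 mm above the bench at both ends of its throw, 122 mm midway. The throw is 77 mm along x of the stage. The rod under it is 10 mm thick.
- ink_cup: Bystander: white ceramic cup, 72 mm across, 65 mm tall, origin at the centre of its foot.
- baren: Bystander: round printing pad, 110 mm across, 24 mm tall, origin at the centre of its underside.
- chisel: Bystander: chisel-like hand tool, 170 mm long, lying along its x.
- ink_stick: Bystander: black ink stick, 30 x 70 x 16 mm, origin at the centre of its underside.

How it is judged:
On the way, in this order (a step that is already met when the one before it is completed fails the run):
1. the turntable's lug bears on the stop's rubber tip (at least 15 N between them, 1.2 N at the handle), with the clamp lever not yet thrown (contact force between turntable and stop above 15 N and value of joint clamp below 0.3 rad), for 0.2 s.
2. the clamp lever is thrown over (value of joint clamp above 0.85 rad), for 0.2 s.
At the end, for the whole second after the job is handed in: The turntable's lug still bears against the stop (over 4 N between them; the worm holds it there by itself) and the clamp lever is at 0.85 rad or more (contact force between turntable and stop above 4 N and value of joint clamp above 0.85 rad); the robot touches nothing.
It fails at once if the lug is forced into the stop (over 160 N between them, about 12 N at the handle above the free-running drag) (contact force between turntable and stop above 160 N).
It fails at once if the fingers push on the turntable or its block (over 2 N) (contact force between the fingers and turntable above 2 N).
It fails at once if the ink cup, baren, chisel or ink stick is moved over 30 mm (distance of any of ink_cup, baren, chisel, ink_stick from where it was at the start of the episode above 0.03 m).
It also fails if it takes over 72 s, if anything falls off the work surface, if the arm or the gripper's body presses on something with over 40 N, if the wrist force passes 120 N, or if a joint passes its speed limit or range.

## Working session

There is one attempt and no reset: what is moved stays moved. The work goes in short steps, Python scripts to look and compute and a shell command to move; the robot and the scene stay as the last step left them, time stands still between calls to the robot, and variables do not carry over. Pictures are saved under pics/ and viewed, at most 14 in all, crops included, and the job is handed in when it is done.

```bash
ls; mkdir -p pics; python3 - <<'E'
from bench import ctrl, optics
import cv2
s=ctrl.observe(); print(s)
for n in ["top","side"]:
    r=optics.read_camera(n); cv2.imwrite(f"pics/{n}0.png",r["color"])
    print({k:v for k,v in r.items() if k!="color"})
E
```

```text
pics
{'time': 0.0, 'q': array([ 1.16479017,  0.4119207 , -0.01274767,  1.59706268,  0.00558414,
        1.13426434, -0.08217373]), 'joint_vel': array([-0.00172523, -0.00048902,  0.00025271, -0.00022809,  0.00042209,
       -0.0017913 ,  0.00124577]), 'joint_torque': array([-1.04587789e-04, -6.00626636e+01,  6.81898613e-01, -2.99413115e+01,
        1.37452036e-02,  1.05546121e-02,  3.58682470e-06]), 'ee_pos': array([ 0.20696777, -0.58923994,  0.24743225]), 'eef_rot': array([-3.09530909e+00, -5.27958792e-01,  5.60148433e-04]), 'ft_force': array([-1.05394997, -0.73915025,  0.26164689]), 'wrist_torque': array([-0.04332223, -0.02810732, -0.00349636]), 'finger_force': 0.0, 'finger_gap': 0.9979534437209748}
{'fov_y': 45.43623191298764, 'cx': 323.06772901775633, 'cy': 207.85392654735043, 'dist': array([0.04796527, 0.        , 0.        , 0.        , 0.        ]), 'origin': array([0.46201846, 0.02690613, 1.36603833]), 'orientation': array([ 0.11745654, -0.10469984, -1.57318464])}
{'fov_y': 48.47681597853253, 'cx': 316.8615133666676, 'cy': 199.47948946980907, 'dist': array([0.00438719, 0.        , 0.        , 0.        , 0.        ]), 'origin': array([0.33443856, 0.70666713, 0.85695393]), 'orientation': array([ 0.21013327, -1.07331524, -2.59696112])}
```

View pics/top0.png

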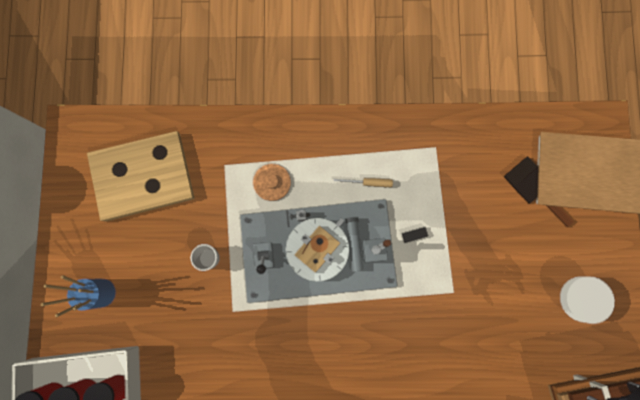

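View pics/side0.png

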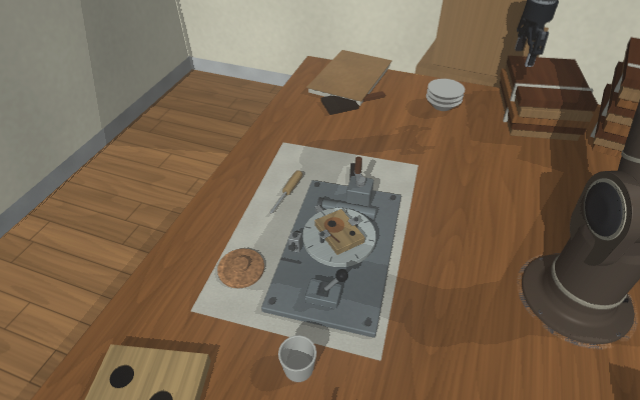

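The top view shows the stage centred near (320,250), the clamp ball near (261,268) and the crank handle near (387,243). In the side view the handle is at about (358,163) and the ball at (342,275). I'll zoom in on both.

```bash
cat > h.py <<'E'
from bench import ctrl, optics
import cv2, numpy as np
from scipy.spatial.transform import Rotation as R
def K(r):
    f=r["color"].shape[0]/2/np.tan(np.radians(r["fov_y"]/2)); return np.array([[f,0,r["cx"]],[0,f,r["cy"]],[0,0,1.]])
def ray(r,uv):
    p=cv2.undistortPoints(np.array([[uv]],float),K(r),r["dist"])[0,0]
    return r["origin"], R.from_rotvec(r["orientation"]).apply([p[0],-p[1],-1.])
def onz(r,uv,z):
    o,d=ray(r,uv); return o+d*(z-o[2])/d[2]
def proj(r,P):
    c=R.from_rotvec(r["orientation"]).inv().apply(np.atleast_2d(P)-r["origin"])*[1,-1,-1]
    return cv2.projectPoints(c,np.zeros(3),np.zeros(3),K(r),r["dist"])[0][:,0]
def tri(*ruv):
    A=0;b=0
    for r,uv in ruv:
        o,d=ray(r,uv); d=d/np.linalg.norm(d); M=np.eye(3)-np.outer(d,d); A=A+M; b=b+M@o
    return np.linalg.solve(A,b)
E
python3 - <<'E'
from h import *
t=cv2.imread("pics/top0.png"); s=cv2.imread("pics/side0.png")
a=cv2.resize(t[190:310,230:430],(800,480),interpolation=cv2.INTER_CUBIC)
b=cv2.resize(s[145:345,255:425],(510,600),interpolation=cv2.INTER_CUBIC)
cv2.imwrite("pics/a.png",a); cv2.imwrite("pics/b.png",b)
T=optics.read_camera("top")
# stage outline: grey-blue mask
hsv=cv2.cvtColor(t,cv2.COLOR_BGR2HSV)
for uv in [(240,215),(387,200),(397,286),(246,302)]: print(onz(T,uv,.02))
E
```

```text
[0.63447184 0.27343992 0.02      ]
[ 0.67510817 -0.1447361   0.02      ]
[ 0.43363458 -0.166479    0.02      ]
[0.39199764 0.25164855 0.02      ]
```

View pics/a.png

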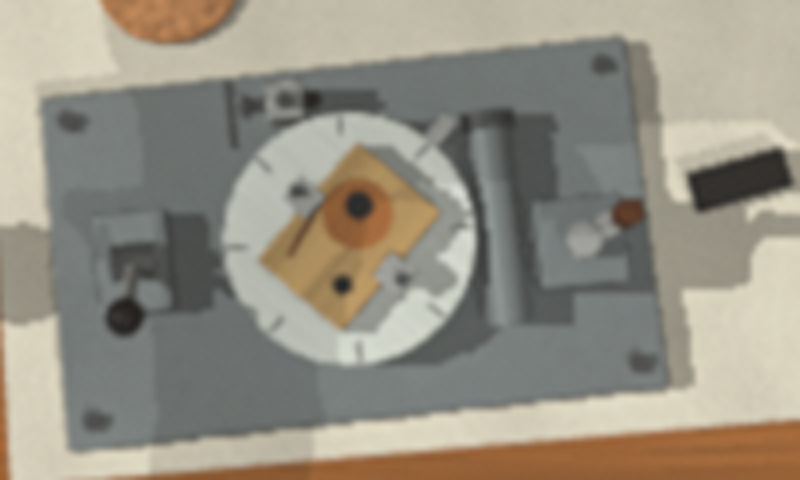

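View pics/b.png

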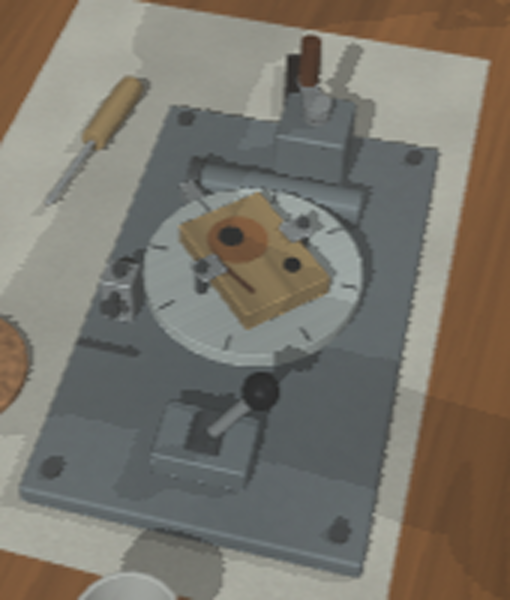

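The zoomed top view puts the hub at px (375.8,250), the handle top at (387.2,242.7), the ball at (261.2,269.2), the lug at (340,222) and the stop at (301,215). In the side view the handle top is at (359,158.3) and the ball at (342,275.3).

```bash
python3 - <<'E'
from h import *
T=optics.read_camera("top");S=optics.read_camera("side")
h=onz(T,(387.2,242.7),.144); print("handle",h,tri((T,(387.2,242.7)),(S,(359,158.3))))
print("hub",onz(T,(375.8,250),.102),tri((T,(375.8,250)),(S,(361,179.3))))
print("ball",onz(T,(261.2,269.2),.112),tri((T,(261.2,269.2)),(S,(342,275.3))))
c=np.array([.534,.0535]);y=np.radians(5.5);Rm=np.array([[np.cos(y),-np.sin(y)],[np.sin(y),np.cos(y)]])
print("pred hub",c+Rm@[-.02,-.155],"ball",c+Rm@[-.0385,.15])
o=ctrl.observe(); M=R.from_rotvec(o["eef_rot"]).as_matrix(); print(M)
print("to above handle tool frame/0.08", M.T@(np.r_[h[:2],.248]-o["ee_pos"])/.08)
E
```

```text
handle [ 0.54516618 -0.12680369  0.144     ] [ 0.54357317 -0.12658875  0.14790974]
hub [ 0.52893992 -0.10165744  0.102     ] [ 0.52797268 -0.10169544  0.103425  ]
ball [0.48015479 0.19847559 0.112     ] [0.47977164 0.19820475 0.11338001]
pred hub [ 0.52894817 -0.10270333] ball [0.48130038 0.19911937]
[[ 9.43475089e-01  3.31443302e-01 -3.05472639e-04]
 [ 3.31443438e-01 -9.43474827e-01  7.06248769e-04]
 [-5.41243211e-05 -7.67575022e-04 -9.99999704e-01]]
to above handle tool frame/0.08 [ 5.90449397e+00 -4.05584545e+00  1.35802396e-03]
```

```bash

python3 -m jog '{"delta_pos":[[0.12,-0.08,0],[0.25,-0.17,0],[0.37,-0.26,0],[0.5,-0.34,0],[0.62,-0.43,0],[0.75,-0.52,0],[0.87,-0.6,0],[1,-0.69,0]],"delta_rot":[[0,0,0.04],[0,0,0.08],[0,0,0.12],[0,0,0.16],[0,0,0.2],[0,0,0.24],[0,0,0.28],[0,0,0.31]],"fingers":[1,1,1,1,1,1,1,1]}' 40
for i in 1 2 3 4 5; do python3 -m jog '{"delta_pos":[[0.1,-0.11,0],[0.2,-0.22,0],[0.3,-0.33,0],[0.4,-0.45,0],[0.5,-0.56,0],[0.6,-0.67,0],[0.7,-0.78,0],[0.79,-0.89,0]],"delta_rot":[[0,0,0],[0,0,0],[0,0,0],[0,0,0],[0,0,0],[0,0,0],[0,0,0],[0,0,0]],"fingers":[1,1,1,1,1,1,1,1]}'; done
python3 - <<'E'
from h import *
W=optics.read_camera("wrist"); cv2.imwrite("pics/w1.png",W["color"])
print(proj(W,[[.5445,-.127,.144],[.5285,-.102,.102]]))
o=ctrl.observe(); M=R.from_rotvec(o["eef_rot"]).as_matrix(); print(M,o["ft_force"])
print(M.T@(np.array([.5445,-.127,.125])-o["ee_pos"])/.08)
E
```

```text
time: 0.92
ee_pos: [0.2645, -0.5106, 0.2482]
eef_rot: [-3.138, -0.145, 0.0]
ft_force: [0.4, 0.5, -0.1]
finger_gap: 0.999
finger_force: 0.0
time: 1.58
ee_pos: [0.3214, -0.4333, 0.2483]
eef_rot: [3.138, 0.149, 0.0]
ft_force: [0.5, -0.3, 0.0]
finger_gap: 0.999
finger_force: 0.0
time: 2.25
ee_pos: [0.3775, -0.3564, 0.2483]
eef_rot: [3.138, 0.148, 0.0]
ft_force: [0.0, -0.1, -1.4]
finger_gap: 1.0
finger_force: 0.0
time: 2.92
ee_pos: [0.4338, -0.2796, 0.2483]
eef_rot: [-3.138, -0.148, -0.0]
ft_force: [-0.5, -0.7, -0.5]
finger_gap: 0.999
finger_force: 0.0
time: 3.58
ee_pos: [0.4899, -0.2028, 0.2483]
eef_rot: [3.138, 0.148, 0.0]
ft_force: [1.0, -0.2, -1.0]
finger_gap: 0.995
finger_force: 0.0
time: 4.25
ee_pos: [0.5462, -0.1259, 0.2483]
eef_rot: [-3.138, -0.148, -0.0]
ft_force: [-1.2, -0.0, -0.0]
finger_gap: 1.002
finger_force: 0.0
[[318.41393931 207.55516028]
 [292.84779353 207.27894662]]
[[ 9.95299727e-01  9.68379685e-02  9.27980955e-04]
 [ 9.68365617e-02 -9.95299230e-01  1.45701541e-03]
 [ 1.06471314e-03 -1.36030456e-03 -9.99998508e-01]] [ 0.24464427  1.58619605 -0.14271595]
[-0.04033707  0.04340381  1.54079895]
```

View pics/w1.png

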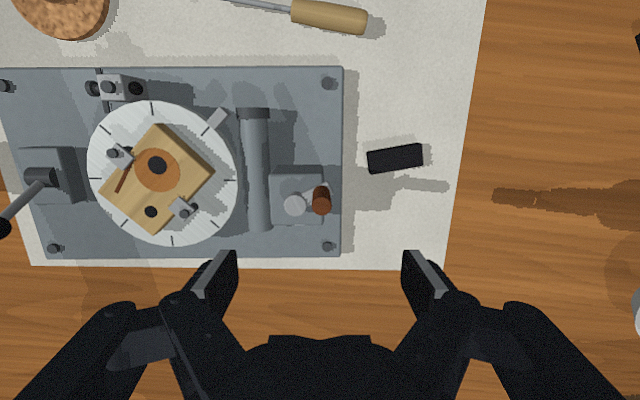

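The wrist view shows the handle around (319,200) and the hub around (294,204). Both are within a couple of mm of my estimate, so I'll descend and grip.

```bash

python3 -m jog '{"delta_pos":[[-0.02,0.02,0.1],[-0.04,0.04,0.2],[-0.04,0.04,0.3],[-0.04,0.04,0.4],[-0.04,0.04,0.5],[-0.04,0.04,0.6],[-0.04,0.04,0.7],[-0.04,0.04,0.8]],"delta_rot":[[0,0,0],[0,0,0],[0,0,0],[0,0,0],[0,0,0],[0,0,0],[0,0,0],[0,0,0]],"fingers":[1,1,1,0.8,0.6,0.4,0.2,0.2]}' 40
python3 -m jog '{"delta_pos":[[0,0,0.15],[0,0,0.3],[0,0,0.45],[0,0,0.6],[0,0,0.74],[0,0,0.74],[0,0,0.74],[0,0,0.74]],"delta_rot":[[0,0,0],[0,0,0],[0,0,0],[0,0,0],[0,0,0],[0,0,0],[0,0,0],[0,0,0]],"fingers":[0.2,0.2,0.2,0.2,0.2,0.2,0.2,0.2]}' 40
python3 -m jog '{"delta_pos":[[0,0,0],[0,0,0],[0,0,0],[0,0,0],[0,0,0],[0,0,0],[0,0,0],[0,0,0]],"delta_rot":[[0,0,0],[0,0,0],[0,0,0],[0,0,0],[0,0,0],[0,0,0],[0,0,0],[0,0,0]],"fingers":[-1,-1,-1,-1,-1,-1,-1,-1]}' 40
python3 - <<'E'
from h import *
o=ctrl.observe(); M=R.from_rotvec(o["eef_rot"]).as_matrix(); print(o["ft_force"])
print(M.T@(np.array([.5285,-.102,.125])-o["ee_pos"]))
E
```

```text
time: 4.97
ee_pos: [0.5424, -0.1305, 0.1834]
eef_rot: [-3.138, -0.148, 0.0]
ft_force: [-0.1, 0.4, -0.2]
finger_gap: 0.604
finger_force: 0.0
time: 5.63
ee_pos: [0.5429, -0.1304, 0.1254]
eef_rot: [3.138, 0.148, 0.001]
ft_force: [0.5, -0.7, 0.4]
finger_gap: 0.598
finger_force: 0.0
time: 6.3
ee_pos: [0.5427, -0.1294, 0.1259]
eef_rot: [-3.137, -0.149, -0.001]
ft_force: [-1.8, 3.7, 5.7]
finger_gap: 0.2
finger_force: 38.9
[-1.83922822  3.73595504  5.6741768 ]
[-0.01149385 -0.0286599   0.00093357]
```

```bash

python3 -m jog '{"delta_pos":[[-0.09,0.028,0],[-0.181,0.033,0],[-0.271,0.015,0],[-0.354,-0.024,0],[-0.429,-0.086,0],[-0.483,-0.16,0],[-0.519,-0.251,0],[-0.53,-0.342,0]],"delta_rot":[[0,0,0],[0,0,0],[0,0,0],[0,0,0],[0,0,0],[0,0,0],[0,0,0],[0,0,0]],"fingers":[-1,-1,-1,-1,-1,-1,-1,-1]}' 40
python3 - <<'E'
from h import *
o=ctrl.observe(); M=R.from_rotvec(o["eef_rot"]).as_matrix(); print(M.T@o["ft_force"])
print(M.T@(np.array([.5285,-.102,.125])-o["ee_pos"]))
T=optics.read_camera("top"); cv2.imwrite("pics/t1.png",cv2.resize(T["color"][190:310,230:430],(800,480)))
E
```

```text
time: 6.97
ee_pos: [0.4994, -0.1077, 0.1261]
eef_rot: [3.137, 0.147, 0.008]
ft_force: [5.3, -2.1, -1.6]
finger_gap: 0.196
finger_force: 39.3
[5.06882076 2.62056493 1.6258094 ]
[ 0.02946703 -0.0029994   0.00119217]
```

```bash
for i in 1 2 3; do
python3 -m jog '{"delta_pos":[[0.029,-0.144,0],[0.11,-0.265,0],[0.231,-0.346,0],[0.375,-0.375,0],[0.519,-0.346,0],[0.64,-0.265,0],[0.721,-0.144,0],[0.75,0,0]],"delta_rot":[[0,0,0],[0,0,0],[0,0,0],[0,0,0],[0,0,0],[0,0,0],[0,0,0],[0,0,0]],"fingers":[-1,-1,-1,-1,-1,-1,-1,-1]}' 40 | grep -E "ee_pos|ft_f|gap"
python3 -m jog '{"delta_pos":[[-0.029,0.144,0],[-0.11,0.265,0],[-0.231,0.346,0],[-0.375,0.375,0],[-0.519,0.346,0],[-0.64,0.265,0],[-0.721,0.144,0],[-0.75,0,0]],"delta_rot":[[0,0,0],[0,0,0],[0,0,0],[0,0,0],[0,0,0],[0,0,0],[0,0,0],[0,0,0]],"fingers":[-1,-1,-1,-1,-1,-1,-1,-1]}' 40 | grep -E "ee_pos|ft_f|gap"
done
python3 - <<'E'
from h import *
T=optics.read_camera("top"); cv2.imwrite("pics/t2.png",cv2.resize(T["color"][190:310,230:430],(800,480)))
E
```

```text
ee_pos: [0.5592, -0.0995, 0.126]
ft_force: [-2.6, 5.1, 4.6]
finger_gap: 0.196
ee_pos: [0.4993, -0.1079, 0.126]
ft_force: [9.0, -2.3, -2.6]
finger_gap: 0.199
ee_pos: [0.5591, -0.0992, 0.1259]
ft_force: [-1.6, 3.9, 7.9]
finger_gap: 0.199
ee_pos: [0.4993, -0.1075, 0.126]
ft_force: [8.6, -2.6, -0.1]
finger_gap: 0.198
ee_pos: [0.5592, -0.0988, 0.1259]
ft_force: [-2.1, 3.5, 7.7]
finger_gap: 0.198
ee_pos: [0.4992, -0.1072, 0.126]
ft_force: [8.3, -2.0, 1.7]
finger_gap: 0.192
```

View pics/t2.png

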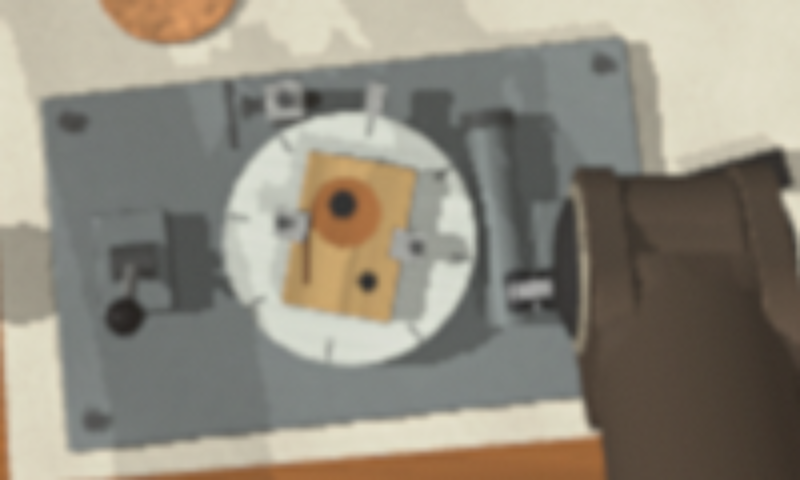

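The lug is now at (375,108) in the crop and the rubber tip ends near (320,100). That leaves about 18°, or roughly 2 crank turns. I'll do 1.5 turns now and the rest slowly.

```bash

python3 -m jog '{"delta_pos":[[0.029,-0.144,0],[0.11,-0.265,0],[0.231,-0.346,0],[0.375,-0.375,0],[0.519,-0.346,0],[0.64,-0.265,0],[0.721,-0.144,0],[0.75,0,0]],"delta_rot":[[0,0,0],[0,0,0],[0,0,0],[0,0,0],[0,0,0],[0,0,0],[0,0,0],[0,0,0]],"fingers":[-1,-1,-1,-1,-1,-1,-1,-1]}' 40 | grep -E "ee_pos|ft_f|gap"
python3 -m jog '{"delta_pos":[[-0.029,0.144,0],[-0.11,0.265,0],[-0.231,0.346,0],[-0.375,0.375,0],[-0.519,0.346,0],[-0.64,0.265,0],[-0.721,0.144,0],[-0.75,0,0]],"delta_rot":[[0,0,0],[0,0,0],[0,0,0],[0,0,0],[0,0,0],[0,0,0],[0,0,0],[0,0,0]],"fingers":[-1,-1,-1,-1,-1,-1,-1,-1]}' 40 | grep -E "ee_pos|ft_f|gap"
python3 -m jog '{"delta_pos":[[0.029,-0.144,0],[0.11,-0.265,0],[0.231,-0.346,0],[0.375,-0.375,0],[0.519,-0.346,0],[0.64,-0.265,0],[0.721,-0.144,0],[0.75,0,0]],"delta_rot":[[0,0,0],[0,0,0],[0,0,0],[0,0,0],[0,0,0],[0,0,0],[0,0,0],[0,0,0]],"fingers":[-1,-1,-1,-1,-1,-1,-1,-1]}' 40 | grep -E "ee_pos|ft_f|gap"
python3 - <<'E'
from h import *
T=optics.read_camera("top"); cv2.imwrite("pics/t3.png",cv2.resize(T["color"][190:310,230:430],(800,480)))
o=ctrl.observe(); M=R.from_rotvec(o["eef_rot"]).as_matrix(); print(M.T@o["ft_force"]);print(M.T@(np.array([.5289,-.1027,.125])-o["ee_pos"]), M[:,0])
E
```

```text
ee_pos: [0.5591, -0.0988, 0.1259]
ft_force: [-2.0, 4.2, 8.8]
finger_gap: 0.202
ee_pos: [0.4992, -0.1072, 0.1259]
ft_force: [8.1, -2.4, 2.2]
finger_gap: 0.196
ee_pos: [0.5591, -0.0987, 0.1259]
ft_force: [-2.2, 4.4, 8.8]
finger_gap: 0.197
[  0.7223177   -0.42850335 -10.34022643]
[-0.03025873 -0.00236278  0.00081806] [0.99557714 0.09394172 0.00105249]
```

View pics/t3.png

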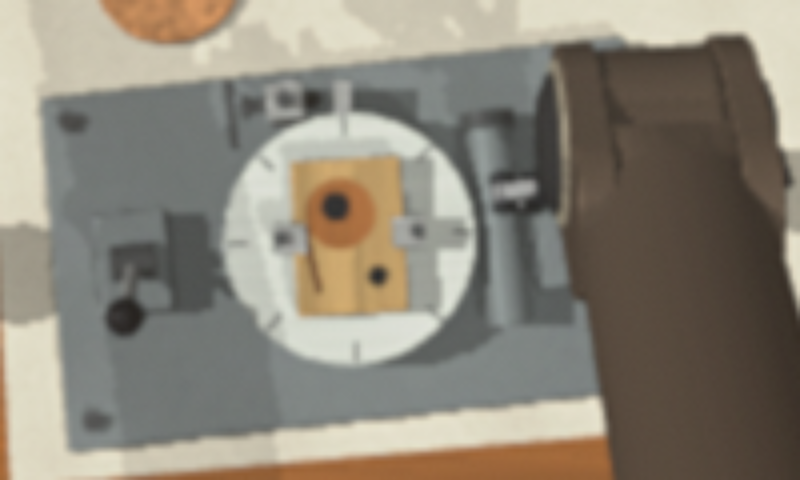

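The lug face is at about x 334 and the tip edge at about x 321 in the crop, so roughly half a turn remains. Slow from here.

```bash
cat > f.py <<'E'
from h import *
o=ctrl.observe(); M=R.from_rotvec(o["eef_rot"]).as_matrix(); f=M.T@o["ft_force"]
p=-(M.T@(np.array([.5289,-.1027,.125])-o["ee_pos"]))[:2]; ph=np.arctan2(p[1],p[0])
print("t %.2f phi %.3f r %.4f tang %.2f rad %.2f z %.1f"%(o["time"],ph%(2*np.pi),np.hypot(*p),f[:2]@[-np.sin(ph),np.cos(ph)],f[:2]@[np.cos(ph),np.sin(ph)],f[2]))
E
python3 -m jog '{"delta_pos":[[-0.002,0.037,0],[-0.007,0.075,0],[-0.017,0.111,0],[-0.03,0.146,0],[-0.046,0.18,0],[-0.066,0.212,0],[-0.088,0.242,0],[-0.114,0.269,0]],"delta_rot":[[0,0,0],[0,0,0],[0,0,0],[0,0,0],[0,0,0],[0,0,0],[0,0,0],[0,0,0]],"fingers":[-1,-1,-1,-1,-1,-1,-1,-1]}' 40 >/dev/null; python3 f.py
python3 -m jog '{"delta_pos":[[-0.028,0.025,0],[-0.059,0.047,0],[-0.091,0.065,0],[-0.125,0.08,0],[-0.161,0.092,0],[-0.198,0.1,0],[-0.235,0.105,0],[-0.272,0.106,0]],"delta_rot":[[0,0,0],[0,0,0],[0,0,0],[0,0,0],[0,0,0],[0,0,0],[0,0,0],[0,0,0]],"fingers":[-1,-1,-1,-1,-1,-1,-1,-1]}' 40 >/dev/null; python3 f.py
```

```text
t 13.78 phi 0.798 r 0.0301 tang -2.86 rad -0.53 z -6.9
t 14.45 phi 1.590 r 0.0299 tang -3.56 rad -3.94 z -6.5
```

```bash

python3 -m jog '{"delta_pos":[[-0.037,-0.003,0],[-0.074,-0.01,0],[-0.11,-0.02,0],[-0.145,-0.034,0],[-0.178,-0.051,0],[-0.21,-0.072,0],[-0.21,-0.072,0],[-0.21,-0.072,0]],"delta_rot":[[0,0,0],[0,0,0],[0,0,0],[0,0,0],[0,0,0],[0,0,0],[0,0,0],[0,0,0]],"fingers":[-1,-1,-1,-1,-1,-1,-1,-1]}' 40 >/dev/null; python3 f.py
```

```text
t 15.12 phi 2.192 r 0.0298 tang 0.04 rad -4.02 z -7.1
```

```bash

python3 -m jog '{"delta_pos":[[-0.022,-0.018,0],[-0.043,-0.036,0],[-0.062,-0.057,0],[-0.08,-0.079,0],[-0.096,-0.102,0],[-0.11,-0.126,0],[-0.122,-0.151,0],[-0.133,-0.178,0]],"delta_rot":[[0,0,0],[0,0,0],[0,0,0],[0,0,0],[0,0,0],[0,0,0],[0,0,0],[0,0,0]],"fingers":[-1,-1,-1,-1,-1,-1,-1,-1]}' 40 >/dev/null; python3 f.py
```

```text
t 15.78 phi 2.751 r 0.0298 tang -3.05 rad -4.67 z -4.2
```

```bash

python3 -m jog '{"delta_pos":[[-0.007,-0.022,0],[-0.013,-0.045,0],[-0.017,-0.068,0],[-0.02,-0.091,0],[-0.022,-0.115,0],[-0.021,-0.138,0],[-0.02,-0.162,0],[-0.017,-0.185,0]],"delta_rot":[[0,0,0],[0,0,0],[0,0,0],[0,0,0],[0,0,0],[0,0,0],[0,0,0],[0,0,0]],"fingers":[-1,-1,-1,-1,-1,-1,-1,-1]}' 40 >/dev/null; python3 f.py
```

```text
t 16.45 phi 3.230 r 0.0299 tang -3.99 rad -2.24 z -7.9
```

```bash

python3 -m jog '{"delta_pos":[[0.003,-0.018,0],[0.008,-0.037,0],[0.013,-0.055,0],[0.019,-0.072,0],[0.026,-0.09,0],[0.034,-0.107,0],[0.043,-0.123,0],[0.052,-0.14,0]],"delta_rot":[[0,0,0],[0,0,0],[0,0,0],[0,0,0],[0,0,0],[0,0,0],[0,0,0],[0,0,0]],"fingers":[-1,-1,-1,-1,-1,-1,-1,-1]}' 40 >/dev/null; python3 f.py
```

```text
t 17.12 phi 3.611 r 0.0300 tang -4.96 rad -0.09 z -12.2
```

```bash

python3 -m jog '{"delta_pos":[[0.008,-0.012,0],[0.016,-0.023,0],[0.024,-0.035,0],[0.033,-0.045,0],[0.043,-0.056,0],[0.052,-0.066,0],[0.062,-0.076,0],[0.073,-0.085,0]],"delta_rot":[[0,0,0],[0,0,0],[0,0,0],[0,0,0],[0,0,0],[0,0,0],[0,0,0],[0,0,0]],"fingers":[-1,-1,-1,-1,-1,-1,-1,-1]}' 40 >/dev/null; python3 f.py
python3 - <<'E'
from h import *
T=optics.read_camera("top"); cv2.imwrite("pics/t4.png",cv2.resize(T["color"][200:250,280:340],(720,600),interpolation=cv2.INTER_CUBIC))
E
```

```text
t 17.78 phi 3.886 r 0.0300 tang -6.05 rad 2.34 z -15.8
```

View pics/t4.png

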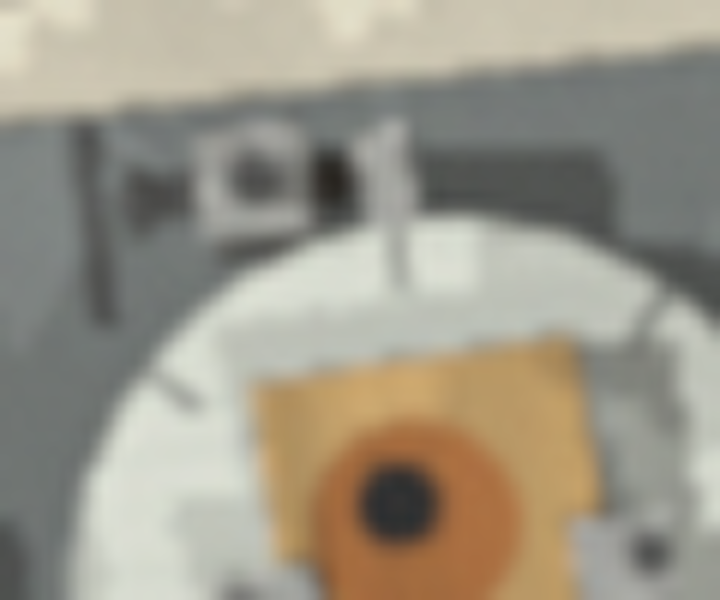

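The lug now sits against or right beside the dark tip (lug left edge about x 360, tip right edge about x 355). The force is rising, so I'll continue in small steps.

```bash

python3 -m jog '{"delta_pos":[[0.007,-0.006,0],[0.015,-0.012,0],[0.022,-0.018,0],[0.03,-0.023,0],[0.037,-0.028,0],[0.045,-0.033,0],[0.053,-0.038,0],[0.061,-0.043,0]],"delta_rot":[[0,0,0],[0,0,0],[0,0,0],[0,0,0],[0,0,0],[0,0,0],[0,0,0],[0,0,0]],"fingers":[-1,-1,-1,-1,-1,-1,-1,-1]}' 40 >/dev/null; python3 f.py
```

```text
t 18.50 phi 4.068 r 0.0300 tang -8.64 rad 3.02 z -17.9
```

```bash

python3 -m jog '{"delta_pos":[[0,0,0],[0,0,0],[0,0,-0.01],[0,0,-0.02],[0,0,-0.03],[0,0,-0.04],[0,0,-0.04],[0,0,-0.04]],"delta_rot":[[0,0,0],[0,0,0],[0,0,0],[0,0,0],[0,0,0],[0,0,0],[0,0,0],[0,0,0]],"fingers":[-1,-1,-1,-1,-1,-1,-1,-1]}' 40; python3 f.py
```

```text
time: 19.17
ee_pos: [0.5087, -0.0804, 0.1264]
eef_rot: [3.138, 0.147, -0.007]
ft_force: [-0.2, -5.6, -10.2]
finger_gap: 0.195
finger_force: 39.7
t 19.17 phi 4.069 r 0.0301 tang -3.89 rad -3.98 z 10.2
```

Seated at about 5 N above the drag and holding. I'll unload, release the handle and lift straight up.

```bash

python3 -m jog '{"delta_pos":[[-0.005,0.005,0.015],[-0.01,0.01,0.015],[-0.01,0.01,0.015],[-0.01,0.01,0.015],[-0.01,0.01,0.015],[-0.01,0.01,0.015],[-0.01,0.01,0.015],[-0.01,0.01,0.015]],"delta_rot":[[0,0,0],[0,0,0],[0,0,0],[0,0,0],[0,0,0],[0,0,0],[0,0,0],[0,0,0]],"fingers":[-1,-0.6,-0.4,-0.2,0,0,0,0]}' 40; python3 f.py
python3 -m jog '{"delta_pos":[[0,0,-0.05],[0,0,-0.15],[0,0,-0.3],[0,0,-0.45],[0,0,-0.6],[0,0,-0.75],[0,0,-0.9],[0,0,-1]],"delta_rot":[[0,0,0],[0,0,0],[0,0,0],[0,0,0],[0,0,0],[0,0,0],[0,0,0],[0,0,0]],"fingers":[0,0,0,0,0,0,0,0]}'; 
python3 - <<'E'
from h import *
o=ctrl.observe(); M=R.from_rotvec(o["eef_rot"]).as_matrix()
b=np.array([.4805,.1985]); ax=M[:2,0]/np.linalg.norm(M[:2,0])
print(o["ft_force"],M.T@(np.r_[b-ax*.055,.2]-o["ee_pos"])/.08)
T=optics.read_camera("top"); cv2.imwrite("pics/t5.png",cv2.resize(T["color"][190:310,230:430],(800,480)))
E
```

```text
time: 19.83
ee_pos: [0.5098, -0.0803, 0.1273]
eef_rot: [-3.138, -0.148, -0.001]
ft_force: [-0.3, 1.0, -0.2]
finger_gap: 0.504
finger_force: 0.0
t 19.83 phi 4.103 r 0.0294 tang 0.37 rad 0.97 z 0.2
time: 20.5
ee_pos: [0.5101, -0.0805, 0.209]
eef_rot: [3.138, 0.148, 0.003]
ft_force: [0.2, -0.3, 0.1]
finger_gap: 0.501
finger_force: 0.0
[ 0.19347718 -0.25301439  0.11056092] [-0.72815178 -3.50683816  0.10987292]
```

```bash
for i in 1 2 3 4; do
python3 -m jog '{"delta_pos":[[-0.02,-0.11,0],[-0.04,-0.22,0.01],[-0.07,-0.33,0.01],[-0.09,-0.44,0.02],[-0.11,-0.55,0.02],[-0.14,-0.66,0.03],[-0.16,-0.77,0.03],[-0.18,-0.88,0.035]],"delta_rot":[[0,0,0],[0,0,0],[0,0,0],[0,0,0],[0,0,0],[0,0,0],[0,0,0],[0,0,0]],"fingers":[-1,-1,-1,-1,-1,-1,-1,-1]}' | grep ee_pos; done
python3 - <<'E'
from h import *
o=ctrl.observe(); M=R.from_rotvec(o["eef_rot"]).as_matrix()
b=np.array([.4805,.1985]); ax=M[:2,0]/np.linalg.norm(M[:2,0])
print(o["finger_gap"],M.T@(np.r_[b-ax*.055,.119]-o["ee_pos"])/.08)
W=optics.read_camera("wrist"); cv2.imwrite("pics/w2.png",W["color"])
E
```

```text
ee_pos: [0.4883, -0.0107, 0.2042]
ee_pos: [0.4674, 0.0578, 0.2015]
ee_pos: [0.4464, 0.1266, 0.1987]
ee_pos: [0.4255, 0.1953, 0.1959]
-0.001238218956032235 [6.96804156e-04 2.52769474e-02 9.61154665e-01]
```

View pics/w2.png

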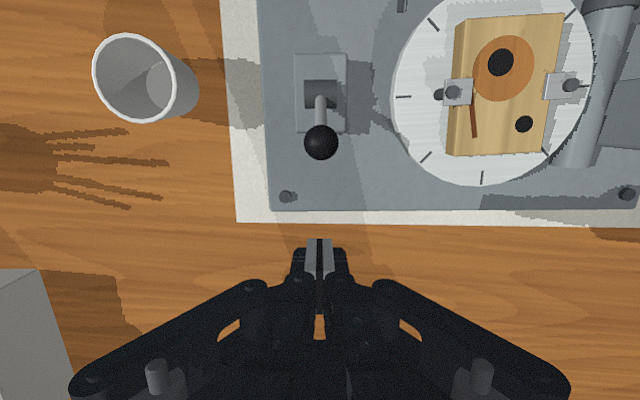

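View pics/t5.png

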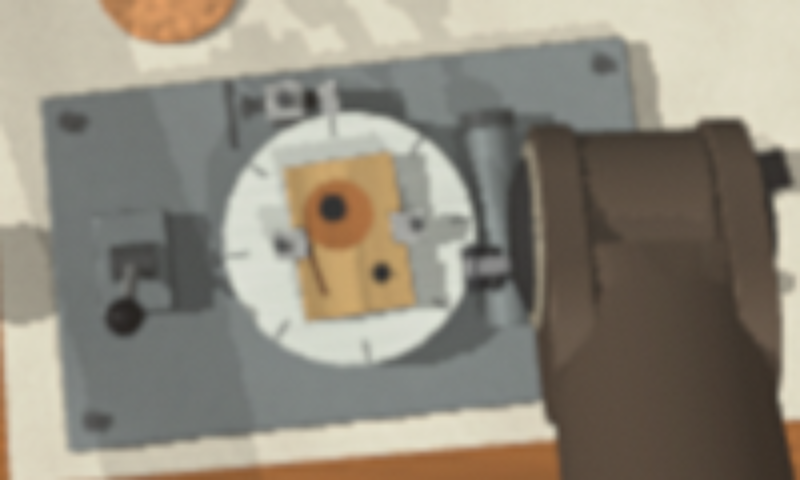

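The ball at (321,142) lines up with the closed fingers at (318,260), and the lug sits on the tip. I'll go down and push.

```bash

python3 -m jog '{"delta_pos":[[0,0.02,0.12],[0,0.02,0.24],[0,0.02,0.36],[0,0.02,0.48],[0,0.02,0.6],[0,0.02,0.72],[0,0.02,0.84],[0,0.02,0.96]],"delta_rot":[[0,0,0],[0,0,0],[0,0,0],[0,0,0],[0,0,0],[0,0,0],[0,0,0],[0,0,0]],"fingers":[-1,-1,-1,-1,-1,-1,-1,-1]}' | grep -E "ee_pos|ft"
for i in 1 2; do python3 -m jog '{"delta_pos":[[0.08,0,0],[0.16,0,0],[0.24,0,0],[0.33,0,0],[0.41,0,0],[0.49,0,0],[0.57,0,0],[0.65,0,0]],"delta_rot":[[0,0,0],[0,0,0],[0,0,0],[0,0,0],[0,0,0],[0,0,0],[0,0,0],[0,0,0]],"fingers":[-1,-1,-1,-1,-1,-1,-1,-1]}' | grep -E "time|ee_pos|ft"; done
python3 - <<'E'
from h import *
T=optics.read_camera("side"); cv2.imwrite("pics/s6.png",T["color"])
E
```

```text
ee_pos: [0.4258, 0.1927, 0.1179]
ft_force: [-0.3, 0.5, 0.3]
time: 24.6
ee_pos: [0.4783, 0.1978, 0.1192]
ft_force: [-0.2, 0.8, 0.6]
time: 25.27
ee_pos: [0.5299, 0.2025, 0.1188]
ft_force: [-0.8, 0.2, -0.7]
```

```bash

python3 -m jog '{"delta_pos":[[0.01,0,0],[0.02,0,0],[0.03,0,0],[0.04,0,0],[0.05,0,0],[0.05,0,0],[0.05,0,0],[0.05,0,0]],"delta_rot":[[0,0,0],[0,0,0],[0,0,0],[0,0,0],[0,0,0],[0,0,0],[0,0,0],[0,0,0]],"fingers":[-1,-1,-1,-1,-1,-1,-1,-1]}' | grep -E "time|ee_pos|ft"
python3 - <<'E'
from h import *
T=optics.read_camera("side"); cv2.imwrite("pics/s7.png",cv2.resize(T["color"][180:340,240:440],(800,640))[:600])
E
```

```text
time: 25.98
ee_pos: [0.5333, 0.203, 0.1191]
ft_force: [-1.6, -0.2, -0.8]
```

View pics/s7.png

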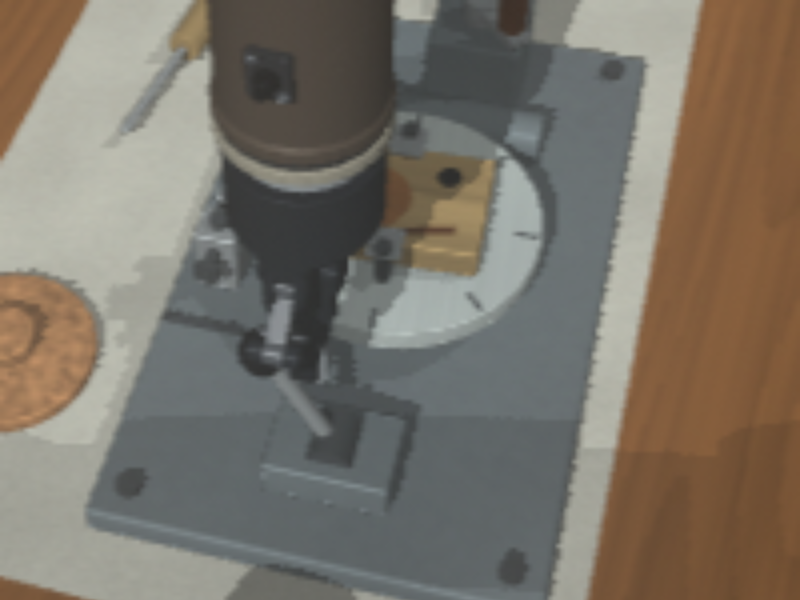

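The lever has gone over, with the ball at crop (262,352), which is full-image px (305.5,268). I'll check the angle numerically.

```bash

python3 - <<'E'
from h import *
S=optics.read_camera("side"); p=onz(S,(305.5,268),.112)
y=np.radians(5.5); a=np.array([np.cos(y),np.sin(y)]); hg=np.array([.534,.0535])+.15*np.array([-a[1],a[0]])
d=(p[:2]-hg)@a; print(p,d,"angle",.5+np.arcsin(min(1,d/.08)))
E
python3 -m jog '{"delta_pos":[[0.01,0,0],[0.02,0,0],[0.03,0,0],[0.04,0,0],[0.05,0,0],[0.05,0,0],[0.05,0,0],[0.05,0,0]],"delta_rot":[[0,0,0],[0,0,0],[0,0,0],[0,0,0],[0,0,0],[0,0,0],[0,0,0],[0,0,0]],"fingers":[-1,-1,-1,-1,-1,-1,-1,-1]}' | grep -E "time|ee_pos|ft"
```

```text
[0.55585073 0.2054499  0.112     ] 0.036313883604112675 angle 0.9711637544736997
time: 26.75
ee_pos: [0.5346, 0.2031, 0.1188]
ft_force: [-11.9, -2.6, 6.5]
```

The end stop is felt at 12 N, so the lever is fully over. Backing off and lifting clear.

```bash

python3 -m jog '{"delta_pos":[[-0.1,0,0],[-0.25,0,0],[-0.4,0,0],[-0.5,0,-0.1],[-0.5,0,-0.3],[-0.5,0,-0.5],[-0.5,0,-0.7],[-0.5,0,-0.9]],"delta_rot":[[0,0,0],[0,0,0],[0,0,0],[0,0,0],[0,0,0],[0,0,0],[0,0,0],[0,0,0]],"fingers":[-1,-1,-1,-1,-1,-1,-1,-1]}' | grep -E "time|ee_pos|ft"
python3 -m jog '{"delta_pos":[[-0.1,0,0],[-0.2,0,0],[-0.3,0,0],[-0.4,0,0],[-0.5,0,0],[-0.5,0,0],[-0.5,0,0],[-0.5,0,0]],"delta_rot":[[0,0,0],[0,0,0],[0,0,0],[0,0,0],[0,0,0],[0,0,0],[0,0,0],[0,0,0]],"fingers":[-1,-1,-1,-1,-1,-1,-1,-1]}' | grep -E "time|ee_pos|ft"
python3 - <<'E'
from h import *
S=optics.read_camera("top"); cv2.imwrite("pics/t8.png",cv2.resize(S["color"][180:310,190:450],(800,400)))
E
```

```text
time: 27.42
ee_pos: [0.498, 0.1998, 0.1928]
ft_force: [0.1, 0.3, 0.1]
time: 28.08
ee_pos: [0.458, 0.1959, 0.191]
ft_force: [0.0, 0.0, -1.2]
```

View pics/t8.png

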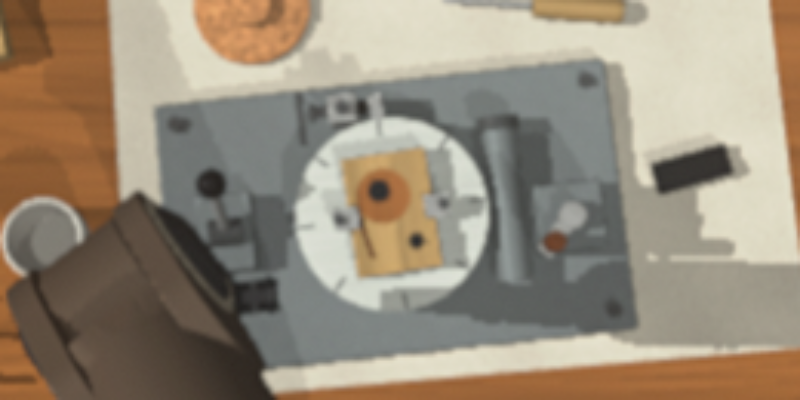

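The lever is thrown (ball at (211,183)), the lug is on the tip at (370,105), the crank is where I left it, and the bystanders are undisturbed.

```bash
python3 -c "
from bench import ctrl; print(ctrl.hand_in())"
```

```text
the job is handed in; nothing more can be done
None
```

I wound the lug onto the stop, about 5 N above the drag at the handle, threw the clamp lever fully over, and handed the job in at about 28 s; no verdict came back.

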